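# Index the drilling table to its next detent and lock it

## Task

Push the round index table clockwise (seen from above) by its red post until it drops into the next detent, feeling for it with a light push and never forcing the table, then press the yellow lock plunger all the way down so that the table is locked. Leave the things lying around where they are.

Things in the scene. Friction and masses are not known exactly. Their poses are not given: they have to be found in the camera images.
- indexer: Fixed unit: green round drum, 240 mm across (flange 260), drum top 36 mm above its origin. Origin: centre of underside, on the rotation axis; z up, x to the grey drill-bush bracket on its far rim (121 mm high, reaches in to 50 mm from the axis). Yellow chevrons on the -x rim. Stands turned up to 0.35 rad.
- turntable: Aluminium disc turning on the drum, 190 mm across, top 46 mm above its origin (which is the indexer's); parts in its nests reach 60 mm. Free to turn (about 1 N at the post). Starts between stations; the next detent is 0.35 to 1.3 rad clockwise of the start, set by a hidden ring: it cannot be seen or measured, only felt. Over 20 N is forcing it.
- push_post (a point): Top centre of the red post on the disc: 14 mm thick, top 100 mm above the indexer's origin, 75 mm from the axis; starts on the unit's -x -y side. Feel at the post: turns freely, then a low lip takes 3 to 6 N to pass, then it drops about 7 mm forward into the pocket and meets a sprung far wall (push rises 2.5 N per mm, never lets go). Released there, it centres itself.
- lock_plunger: Yellow mushroom plunger, 27 mm across, on the drum rim 109 mm from the axis, 110 degrees counter-clockwise of the indexer's x. Origin: centre of its top face, 71 mm above the indexer's origin when up, 59 fully down (hard stop). Moves at 3 to 4 N, stays where left. Goes fully down only with the table in the detent; else it stops at about 66 mm.
- tape_measure: Bystander: yellow tape measure, 67 x 85 x 31 mm; origin under its centre.
- screw_tin: Bystander: round grey screw tin, 66 mm diameter, 41 mm high; origin under its centre.
- pine_block: Bystander: pine packing block, 47 x 125 x 37 mm; origin under its centre.
- masking_tape: Bystander: roll of cream masking tape, 104 x 102 x 25 mm, lying flat; origin under its centre.
- blue_marker: Bystander: dark blue marker pen, 17 x 132 x 17 mm, lying; origin under its centre.
- black_tape: Bystander: roll of black tape, 64 x 61 x 19 mm, lying flat; origin under its centre.

How it is judged:
By the outcome, as a careful person would: the job done as asked, in the order asked, and still so for the second after the job is handed in, with the robot touching nothing.
It also fails if it takes over 67 s, if anything falls off the work surface, if the arm or the gripper's body presses on something with over 40 N, if the wrist force passes 120 N, or if a joint passes its speed limit or range.

## Robot

A 6-joint arm with a two-finger parallel gripper is mounted at the origin on a cart in front of the work surface, level with it; the furniture and walls round the work are solid. World frame = base frame: x ahead of the robot, y to its left, z up, the work surface at z = 0. Lengths are in mm, angles in rad, forces in N, time in s.
With the tool pointing down it reaches from about 250 to 800 mm from the base axis. Payload 3.9 kg.
Tool frame: the origin (TCP) lies at the very end of the fingers, on their centre line; the grasp point (between the pads) lies 19 mm behind it (env.hold_point_z is the distance from the TCP to the grasp point, in mm); z points along the fingers, y is the line along which they close (so a half turn about z gives the same grasp; the last joint's range is limited). The gripper opens to 85 mm and grips with 20 to 120 N. Pads are 22 mm wide; open, the fingers measure 114 mm over their backs; the gripper's body (76 mm by 85 mm) begins 54 mm behind the grasp point. The pads swing forward as they close: fully open they stand 13 mm farther back than shut.
Start: joints at [1.305, 0.26, -0.138, 1.173, 0, 1.571], TCP at [137.903, 506.555, 231.304] pointing down, gripper open.
Joint ranges: [-2.78, 2.78], [-0.83, 1.72], [-1.28, 1.37], [-1.9, 2.12], [-1.57, 1.48], [-3.14, 3.14]. Speed limits (rad/s): [2.57, 2.57, 3.14, 3.14, 3.14, 3.14].

## Interface

Orientations are given as a unit quaternion [w, x, y, z].
In Python, from workcell import env gives the robot as it stands. The module is installed in compiled form; this text tells all that it offers.
- The arm moves only by the tool carry_out, never from a script. Its argument "plan" is text: rows parted by semicolons, each of 7 numbers parted by spaces: the shift along the tool's x, y, z in mm, then the turn, a rotation vector about the tool's x, y, z in degrees, then the closure in counts, from 0 (fully open) to 255 (shut). A call has 1 to 8 rows; each row shifts and turns the commanded pose from where the row before left it, along the tool's axes as they then stand; what a row does not reach is not made up. A row lasts 1/10 s, in which the tool goes at most 50 mm and 8.59 degrees, less where a joint would pass 70% of its speed; a pose out of reach is approached as far as the arm can. A call with a gripper value outside its range is refused whole. The fingers move at their own pace and stop on an object; "force" is the grip in N (left out, the last holds). Time passes only in rows, so rows that do not move let the fingers close. It gives the time, the measured TCP pose, the force, the opening and the grip force at its end, in the units of the state.
- env.observe(): the state, without advancing time (a new reading comes with each control period).
- env.snapshot(name): name is "scene" or "top"; returns a dict with "color" (384x512x3 uint8, red, green, blue), "K" (3x3 intrinsics, pixels), "k1" (the pictures are not rectified: a ray, as slopes to the right and down, at radius r is drawn at 1 + k1 r^2 times it, then the intrinsics apply), "R" (3x3) and "t" (3): a world point X has camera coordinates R X + t. Camera axes: x right, y down, z forward; pixel columns grow to the right and rows downward; lengths in mm; the calibration is good to about 2 mm. A picture is of the moment at which its call begins. There is no depth.
- env.job_done(): hands the job in; it is judged then, once.
The state is a dict: "time": time; "joint_pos": joint angles; "dq": joint speeds; "effort": joint torques, N m; "eef_pos": TCP position; "eef_rot": TCP orientation; "wrist_force": force on the tool from outside, world axes, zero at the start; "ft_torque": the same for the moment, N m; "opening": finger opening in mm; "finger_force": force on a finger pad.
Only numpy, scipy, OpenCV 4.12 (cv2) and the standard library are available. Lean on these libraries where they do the work, as an engineer would, in place of code of your own. Each camera call takes 0.05 s, during which the arm holds its last target. There are 200 camera calls.

## Working session

There is one attempt and no reset: what is moved stays moved. The work goes in short steps, Python scripts to look and compute and a tool call to move; the robot and the scene stay as the last step left them, time stands still between calls to the robot, and variables do not carry over. Pictures are saved under pics/ and viewed, at most 10 in all, crops included, and the job is handed in when it is done.

Besides the shell and the picture viewer there is one more tool, called after ">>>" as name(argument=value, ...) on one line, values as JSON. carry_out: Moves the arm, as the interface text tells. Its arguments: {"type":"object","properties":{"plan":{"type":"string"},"force":{"type":"number"}},"required":["plan"]}

```bash
mkdir -p pics; python3 - <<'E'
from workcell import env
import cv2
s=env.observe();print(s)
for n in("scene","top"):
    d=env.snapshot(n);cv2.imwrite(f"pics/{n}0.png",d["color"][:,:,::-1]);print(n,d["K"],d["k1"],d["R"],d["t"])
E
```

```text
{'time': 0.0, 'joint_pos': array([ 1.30498930e+00,  2.60696446e-01, -1.39431123e-01,  1.17268839e+00,
        5.25317916e-06,  1.57083453e+00]), 'dq': array([ 0.00140897, -0.00056577,  0.00075521,  0.00110964, -0.00060305,
        0.00013788]), 'effort': array([-7.73731572e-04, -4.05683184e+01,  2.53920221e+01,  1.89409166e-02,
        9.56037638e-05, -4.27727485e-06]), 'eef_pos': array([137.72354187, 505.87946603, 230.43491401]), 'eef_rot': array([-1.36397637e-04,  1.32531476e-01,  9.91178283e-01, -1.00056510e-03]), 'wrist_force': array([ 0.29033158, -0.05976945,  0.11895199]), 'ft_torque': array([0.03499973, 0.00745104, 0.05443737]), 'finger_force': 0.0, 'opening': 85.18101084218428}
scene [[351.06903632   0.         253.61331551]
 [  0.         351.06903632 191.59215676]
 [  0.           0.           1.        ]] -0.0008217178877030878 [[ 0.39317912 -0.91945789 -0.00271296]
 [-0.65522215 -0.27811403 -0.70237918]
 [ 0.64505357  0.27793842 -0.71179781]] [-209.13727037  380.57445101  791.89462696]
top [[428.28183234   0.         256.29256306]
 [  0.         428.28183234 191.65585364]
 [  0.           0.           1.        ]] -0.1618879764591249 [[-0.04415456 -0.99901595 -0.00418355]
 [-0.9775713   0.04406916 -0.20594237]
 [ 0.20592408 -0.00500358 -0.97855518]] [  15.33649281  488.07862393 1593.55667044]
```

View pics/scene0.png

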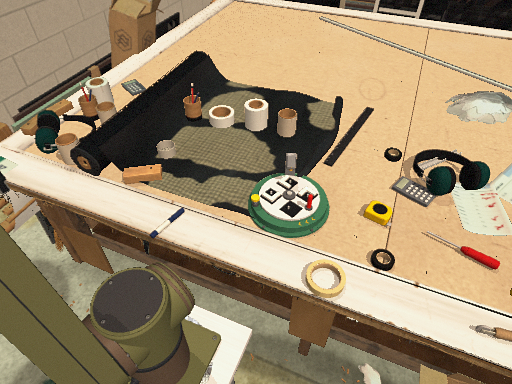

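View pics/top0.png

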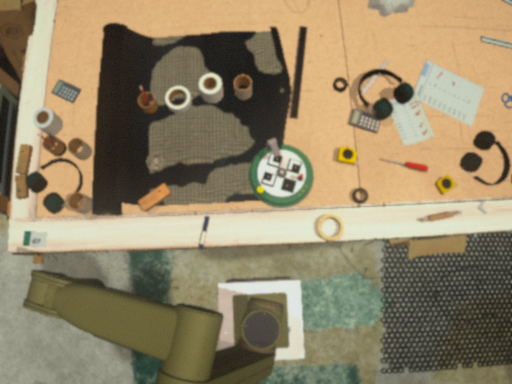

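The indexer sits at about (281,175) in top and (289,203) in scene. The plunger is at (260,189) top / (255,198) scene, the red post near (309,201) scene, and the bracket near (272,146) top. Next I'll measure these.

```bash
cat > h.py <<'E'
from workcell import env
import numpy as np, cv2
def ray(d,uv):
    K=d["K"];q=np.array([(uv[0]-K[0,2])/K[0,0],(uv[1]-K[1,2])/K[1,1]])
    p=q.copy()
    for _ in range(20): p=q/(1+d["k1"]*(p@p))
    R=np.array(d["R"]);v=R.T@np.array([p[0],p[1],1]);o=-R.T@np.array(d["t"]);return o,v
def onz(d,uv,z):
    o,v=ray(d,uv);return o+v*(z-o[2])/v[2]
def px(d,X):
    c=np.array(d["R"])@X+np.array(d["t"]);p=c[:2]/c[2];p=p*(1+d["k1"]*(p@p));return p*d["K"][0,0]+d["K"][:2,2]
def blobs(d,lo,hi,box,amin=4):
    hsv=cv2.cvtColor(d["color"],cv2.COLOR_RGB2HSV);m=cv2.inRange(hsv,lo,hi)
    x0,y0,x1,y1=box;k=np.zeros_like(m);k[y0:y1,x0:x1]=m[y0:y1,x0:x1]
    n,l,st,c=cv2.connectedComponentsWithStats(k)
    return k,[(c[i].round(1),st[i]) for i in range(1,n) if st[i][4]>=amin]
def shot(d,box,name,s):
    x0,y0,x1,y1=box;cv2.imwrite(name,cv2.resize(d["color"][y0:y1,x0:x1,::-1],None,fx=s,fy=s,interpolation=cv2.INTER_CUBIC))
B={"scene":(235,140,345,245),"top":(240,130,325,215)}
E
python3 - <<'E'
from h import *
for n in B:
    d=env.snapshot(n);b=B[n]
    m,g=blobs(d,(60,90,40),(90,255,200),b,30)
    pts=cv2.findNonZero(m);h=cv2.convexHull(pts)
    e=cv2.fitEllipse(h);print(n,"green",e,onz(d,e[0],20).round(1))
    for nm,lo,hi in(("yel",(20,120,120),(35,255,255)),("red",(0,150,90),(8,255,255)),("red2",(172,150,90),(180,255,255))):
        for c,s in blobs(d,lo,hi,b)[1]: print(nm,c,s,onz(d,c,71 if nm=="yel" else 80).round(1))
    shot(d,b,f"pics/c_{n}.png",5)
E
cd pics; python3 -c "
import cv2,numpy as np
a=cv2.imread('c_scene.png');b=cv2.imread('c_top.png')
a=cv2.resize(a,(440,420));b=cv2.resize(b,(360,360));o=np.zeros((420,800,3),np.uint8);o[:,:440]=a;o[:360,440:]=b;cv2.imwrite('c.png',o)"
```

```text
scene green ((288.3238830566406, 204.97030639648438), (64.3669204711914, 80.60030364990234), 96.17803955078125) [ 543.6 -113.    20. ]
yel [254.9 197.5] [251 194   9   8  60] [487.7 -23.3  71. ]
yel [312.6 218.4] [312 217   3   3   5] [ 476.3 -205.2   71. ]
yel [306.6 221.7] [305 220   4   4   7] [ 458.  -193.2   71. ]
yel [299.5 223.3] [299 222   2   4   6] [ 444.7 -176.7   71. ]
red [309.4 200.5] [307 194   6  15  62] [ 530.9 -178.3   80. ]
top green ((279.84075927734375, 173.24427795410156), (53.496620178222656, 57.839210510253906), 99.51084899902344) [ 564.8 -102.8   20. ]
yel [259.5 189.5] [256 186   8   8  46] [491.8 -18.9  71. ]
red [300.5 176. ] [300 175   2   3   4] [ 535.4 -177.    80. ]
```

View pics/c.png

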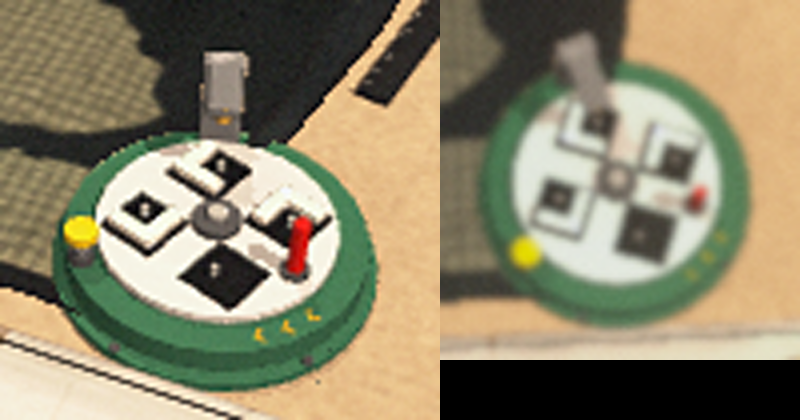

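Crops: the scene crop shows the post top at about (310.2,195) px, the disc centre at (290,197.5) and the plunger cap at (255,197.5). The top crop puts the disc centre at (281.6,172.5) and the post at (301,175.5).

```bash
python3 - <<'E'
from h import *
def tri(a,b):
    A=[];y=[]
    for o,v in(a,b):
        v=v/np.linalg.norm(v);P=np.eye(3)-np.outer(v,v);A.append(P);y.append(P@o)
    return np.linalg.lstsq(np.vstack(A),np.hstack(y),rcond=None)[0]
D={n:env.snapshot(n) for n in B}
for n,d in D.items():
    hsv=cv2.cvtColor(d["color"],cv2.COLOR_RGB2HSV);m=cv2.inRange(hsv,(0,0,185),(180,45,255))
    x0,y0,x1,y1=B[n];k=np.zeros_like(m);k[y0:y1,x0:x1]=m[y0:y1,x0:x1]
    nn,l,st,c=cv2.connectedComponentsWithStats(k)
    # disc: all white comps inside the green hull
    h=max(cv2.findContours(cv2.morphologyEx(k,cv2.MORPH_CLOSE,np.ones((9,9))),0,2)[0],key=cv2.contourArea)
    e=cv2.fitEllipse(cv2.convexHull(h));print(n,"disc",np.round(e[0],1),np.round(e[1],1),onz(d,e[0],46).round(1))
s,t=D["scene"],D["top"]
print("disc",onz(s,(290,197.5),46),onz(t,(281.6,172.5),46),tri(ray(s,(290,197.5)),ray(t,(281.6,172.5))))
print("plunger",onz(s,(254.9,197),69),onz(t,(259.5,189.5),69),tri(ray(s,(254.9,197)),ray(t,(259.5,189.5))))
print("post",onz(s,(310.2,195),100),onz(s,(307.8,209),46),onz(t,(301.5,175.3),90))
E
```

```text
scene disc [289.1 196.9] [43.6 60.8] [ 553.3 -110.2   46. ]
top disc [281.4 172.9] [46.6 48.2] [ 559.4 -107.3   46. ]
disc [ 551.95792179 -113.7124188    46.        ] [ 560.93806017 -108.18001305   46.        ] [ 564.83346419 -109.70167866   31.81256396]
plunger [491.33070392 -21.75763915  69.        ] [492.26936272 -18.89534737  69.        ] [493.45797063 -19.79026962  65.9030327 ]
post [ 533.93097846 -177.50786703  100.        ] [ 527.69910757 -178.20586327   46.        ] [ 535.49403508 -179.85862764   90.        ]
```

>>> carry_out(plan="-25 -23 0 0 0 0 255;-25 -23 0 0 0 0 255;-25 -23 0 0 0 0 255;-25 -23 0 0 0 0 255;-25 -23 0 0 0 0 255;-25 -23 0 0 0 0 255;-25 -23 0 0 0 0 255;-25 -23 0 0 0 0 255", force=40)

```text
time: 1.1
eef_pos: [283.0, 275.3, 231.4]
eef_rot: [0.0, 0.132, 0.991, 0.0]
wrist_force: [0.8, 0.7, -0.2]
opening: 0.3
finger_force: 0.0
```

>>> carry_out(plan="-25 -23 0 0 0 0 255;-25 -23 0 0 0 0 255;-25 -23 0 0 0 0 255;-25 -23 0 0 0 0 255;-25 -23 0 0 0 0 255;-25 -23 0 0 0 0 255;-25 -23 0 0 0 0 255;-25 -23 0 0 0 0 255")

```text
time: 1.9
eef_pos: [427.8, 45.0, 231.4]
eef_rot: [0.0, 0.133, 0.991, 0.0]
wrist_force: [0.9, -0.2, -0.2]
opening: -0.3
finger_force: 0.0
```

>>> carry_out(plan="-25 -24 0 0 0 0 255;-25 -24 0 0 0 0 255;-25 -24 0 0 0 0 255;-25 -24 0 0 0 0 255;-25 -24 0 0 0 0 255;-25 -24 0 0 0 0 255;-25 -24 0 0 0 0 255;-18 -17 0 0 0 3.3 255")

```text
time: 2.7
eef_pos: [565.8, -184.8, 231.0]
eef_rot: [0.0, 0.162, 0.987, -0.0]
wrist_force: [-0.8, 0.5, -1.0]
opening: -0.1
finger_force: 0.0
```

>>> carry_out(plan="0 0 30 0 0 0 255;0 0 25 0 0 0 255;0 0 20 0 0 0 255;0 0 10 0 0 0 255;0 0 0 0 0 0 255")

```text
time: 3.2
eef_pos: [563.6, -182.4, 144.8]
eef_rot: [-0.002, 0.161, 0.987, 0.0]
wrist_force: [0.4, -0.1, 1.1]
opening: 0.1
finger_force: 0.0
```

```bash
python3 - <<'E'
from h import *
print(env.observe()["joint_pos"].round(2),env.observe()["eef_pos"])
d=env.snapshot("scene");shot(d,(225,100,355,245),"pics/a.png",4)
E
```

```text
[-0.31  0.42 -0.12  1.03  0.    0.01] [ 563.62768129 -182.40771971  144.76149834]
```

View pics/a.png

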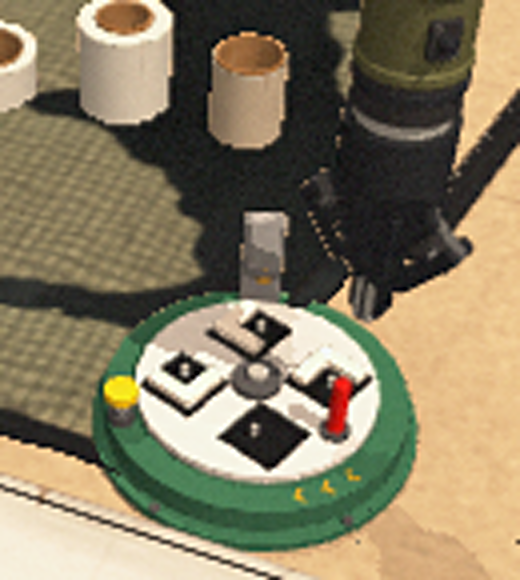

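The closed fingertip at crop (372,315) hangs well clear of the red post (342,385) and the bracket (262,250). I'll lower it behind the post.

>>> carry_out(plan="-6 -5 10 0 0 0 255;0 0 20 0 0 0 255;0 0 20 0 0 0 255;0 0 15 0 0 0 255;0 0 6 0 0 0 255;0 0 0 0 0 0 255")

```text
time: 3.85
eef_pos: [568.9, -189.6, 74.9]
eef_rot: [-0.0, 0.161, 0.987, 0.0]
wrist_force: [0.4, -0.4, 0.2]
opening: 0.4
finger_force: 0.0
```

>>> carry_out(plan="3 0 0 0 0 0 255;3 0 0 0 0 0 255;3 0 0 0 0 0 255;3 0 0 0 0 0 255;0 0 0 0 0 0 255")

```text
time: 4.35
eef_pos: [557.1, -185.4, 75.6]
eef_rot: [-0.0, 0.161, 0.987, -0.0]
wrist_force: [0.1, 0.1, -0.0]
opening: -0.1
finger_force: 0.0
```

>>> carry_out(plan="2 0 0 0 0 0 255;2 0 0 0 0 0 255;2.1 -0.5 0 0 0 1.6 255;2.1 -0.5 0 0 0 1.6 255;2.1 -0.5 0 0 0 1.6 255;0 0 0 0 0 0 255")

```text
time: 4.95
eef_pos: [546.9, -183.5, 75.3]
eef_rot: [-0.0, 0.203, 0.979, -0.0]
wrist_force: [0.2, -0.3, -0.7]
opening: 0.1
finger_force: 0.0
```

>>> carry_out(plan="2.1 -0.5 0 0 0 1.6 255;2.1 -0.5 0 0 0 1.6 255;2.1 -0.5 0 0 0 1.6 255;2.1 -0.5 0 0 0 1.6 255")

```text
time: 5.35
eef_pos: [538.8, -181.7, 75.3]
eef_rot: [0.0, 0.258, 0.966, 0.0]
wrist_force: [0.8, 0.1, -0.3]
opening: 0.1
finger_force: 0.5
```

```bash
python3 - <<'E'
from h import *
d=env.snapshot("scene");shot(d,(265,160,335,230),"pics/b.png",6)
print(blobs(d,(0,150,90),(8,255,255),B["scene"])[1])
E
```

```text
[(array([306.3, 202.9]), array([304, 196,   6,  15,  61], dtype=int32))]
```

View pics/b.png

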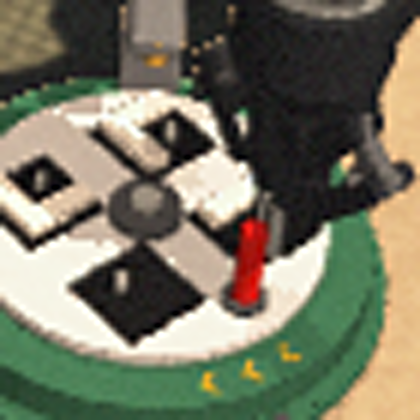

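The post at crop (248,265) is touching the fingertip and moving, so I'll keep pushing along the arc.

>>> carry_out(plan="2.1 -0.5 0 0 0 1.6 255;2.1 -0.5 0 0 0 1.6 255;2.1 -0.5 0 0 0 1.6 255;2.1 -0.5 0 0 0 1.6 255")

```text
time: 5.8
eef_pos: [530.6, -178.9, 75.3]
eef_rot: [0.0, 0.311, 0.95, 0.0]
wrist_force: [1.4, -0.3, -1.0]
opening: 0.0
finger_force: 0.5
```

>>> carry_out(plan="2.1 -0.5 0 0 0 1.6 255;2.1 -0.5 0 0 0 1.6 255;2.1 -0.5 0 0 0 1.6 255")

```text
time: 6.1
eef_pos: [524.7, -176.3, 75.3]
eef_rot: [0.0, 0.351, 0.936, -0.0]
wrist_force: [1.5, -0.3, -1.4]
opening: -0.4
finger_force: 0.5
```

>>> carry_out(plan="2.1 -0.5 0 0 0 1.6 255;2.1 -0.5 0 0 0 1.6 255;2.1 -0.5 0 0 0 1.6 255;0 0 0 0 0 0 255")

```text
time: 6.5
eef_pos: [518.5, -172.9, 75.2]
eef_rot: [-0.0, 0.389, 0.921, -0.0]
wrist_force: [-0.4, -0.6, 0.1]
opening: 0.4
finger_force: 0.0
```

>>> carry_out(plan="2.1 -0.5 0 0 0 1.6 255;2.1 -0.5 0 0 0 1.6 255;2.1 -0.5 0 0 0 1.6 255")

```text
time: 6.8
eef_pos: [513.6, -169.5, 75.2]
eef_rot: [-0.0, 0.428, 0.904, -0.0]
wrist_force: [0.7, -1.0, -0.6]
opening: 0.1
finger_force: 0.5
```

>>> carry_out(plan="2.1 -0.5 0 0 0 1.6 255;2.1 -0.5 0 0 0 1.6 255;2.1 -0.5 0 0 0 1.6 255")

```text
time: 7.1
eef_pos: [508.5, -165.4, 75.2]
eef_rot: [-0.0, 0.465, 0.885, -0.0]
wrist_force: [0.2, -0.3, -1.8]
opening: 0.3
finger_force: 0.5
```

>>> carry_out(plan="2.1 -0.5 0 0 0 1.6 255;2.1 -0.5 0 0 0 1.6 255;2.1 -0.5 0 0 0 1.6 255")

```text
time: 7.4
eef_pos: [504.4, -161.7, 75.3]
eef_rot: [0.001, 0.502, 0.865, -0.001]
wrist_force: [2.8, -3.8, -3.7]
opening: 0.2
finger_force: 2.3
```

Lip felt at about 4.7 N, so I'll go on in smaller steps.

>>> carry_out(plan="1 -0.2 0 0 0 0.8 255;0 0 0 0 0 0 255")

```text
time: 7.6
eef_pos: [503.6, -160.6, 75.4]
eef_rot: [0.0, 0.507, 0.862, -0.0]
wrist_force: [2.1, -3.4, -2.9]
opening: -0.5
finger_force: 1.9
```

>>> carry_out(plan="1 -0.2 0 0 0 0.8 255;0 0 0 0 0 0 255")

```text
time: 7.8
eef_pos: [502.5, -159.3, 75.3]
eef_rot: [-0.0, 0.513, 0.858, 0.0]
wrist_force: [1.5, -1.8, -1.6]
opening: -0.0
finger_force: 1.3
```

>>> carry_out(plan="1 -0.2 0 0 0 0.8 255;0 0 0 0 0 0 255")

```text
time: 8.0
eef_pos: [501.6, -158.2, 75.3]
eef_rot: [-0.001, 0.519, 0.855, 0.0]
wrist_force: [0.0, -1.8, -0.3]
opening: -0.1
finger_force: 0.7
```

>>> carry_out(plan="1 -0.2 0 0 0 0.8 255;0 0 0 0 0 0 255")

```text
time: 8.2
eef_pos: [500.9, -157.3, 75.3]
eef_rot: [-0.001, 0.525, 0.851, 0.0]
wrist_force: [-0.0, -0.9, -0.2]
opening: 0.2
finger_force: 0.2
```

```bash
python3 - <<'E'
from h import *
s=env.observe();print(s["eef_pos"],s["wrist_force"].round(1))
d=env.snapshot("scene");shot(d,(250,160,330,230),"pics/e.png",6)
c=blobs(d,(0,150,90),(8,255,255),B["scene"])[1];print(c)
c=np.array([557,-109.])
for a in range(-170,-125,5):
    r=np.radians(a);print(a,px(d,np.array([c[0]+75*np.cos(r),c[1]+75*np.sin(r),80])).round(1))
E
```

```text
[ 500.9270925  -157.30798184   75.26139961] [-0.  -0.9 -0.2]
[(array([292.8, 207.2]), array([290, 200,   6,  15,  61], dtype=int32))]
-170 [285.8 206.1]
-165 [288.  206.4]
-160 [290.3 206.5]
-155 [292.6 206.6]
-150 [294.8 206.4]
-145 [297.1 206.1]
-140 [299.2 205.7]
-135 [301.3 205.2]
-130 [303.2 204.5]
```

View pics/e.png

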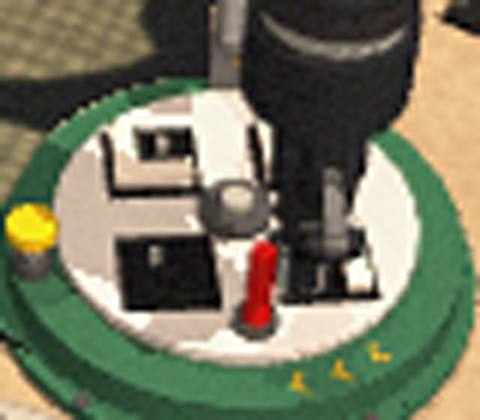

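The post (crop 260,290) still touches the finger, so no clear drop yet. I'll continue gently.

>>> carry_out(plan="1 -0.2 0 0 0 0.8 255;1 -0.2 0 0 0 0.8 255;0 0 0 0 0 0 255")

```text
time: 8.55
eef_pos: [499.9, -155.8, 75.2]
eef_rot: [-0.0, 0.537, 0.844, 0.0]
wrist_force: [-0.5, -0.5, -0.5]
opening: -0.3
finger_force: 0.0
```

>>> carry_out(plan="1 -0.2 0 0 0 0.8 255;1 -0.2 0 0 0 0.8 255;0 0 0 0 0 0 255")

```text
time: 8.85
eef_pos: [498.8, -154.4, 75.3]
eef_rot: [-0.0, 0.549, 0.836, 0.0]
wrist_force: [0.5, -0.5, 0.7]
opening: -0.1
finger_force: 0.0
```

>>> carry_out(plan="1 -0.2 0 0 0 0.8 255;1 -0.2 0 0 0 0.8 255")

```text
time: 9.05
eef_pos: [497.8, -152.9, 75.3]
eef_rot: [-0.0, 0.561, 0.828, 0.0]
wrist_force: [-0.6, 0.3, -0.0]
opening: -0.2
finger_force: 0.0
```

>>> carry_out(plan="1 -0.2 0 0 0 0.8 255;1 -0.2 0 0 0 0.8 255")

```text
time: 9.25
eef_pos: [496.7, -151.2, 75.3]
eef_rot: [-0.0, 0.572, 0.82, 0.0]
wrist_force: [-0.6, 0.6, -0.8]
opening: 0.0
finger_force: 0.0
```

>>> carry_out(plan="1 -0.2 0 0 0 0.8 255;1 -0.2 0 0 0 0.8 255")

```text
time: 9.45
eef_pos: [495.8, -150.1, 75.4]
eef_rot: [0.001, 0.584, 0.812, -0.001]
wrist_force: [0.7, -2.5, -0.5]
opening: -0.1
finger_force: 1.4
```

```bash
python3 - <<'E'
from h import *
print(env.observe()["wrist_force"].round(1))
for n in B: print(blobs(env.snapshot(n),(0,130,80),(8,255,255),B[n],3)[1])
E
```

```text
[ 0.7 -2.5 -0.5]
[(array([289.8, 207.3]), array([287, 200,   6,  15,  63], dtype=int32))]
[]
```

>>> carry_out(plan="1 -0.2 0 0 0 0.8 255;0 0 0 0 0 0 255")

```text
time: 9.75
eef_pos: [495.3, -149.3, 75.4]
eef_rot: [0.001, 0.589, 0.808, -0.001]
wrist_force: [0.4, -4.9, -0.9]
opening: -0.0
finger_force: 2.2
```

>>> carry_out(plan="1 -0.2 0 0 0 0.8 255;0 0 0 0 0 0 255")

```text
time: 9.95
eef_pos: [494.8, -148.6, 75.4]
eef_rot: [0.001, 0.595, 0.804, -0.001]
wrist_force: [0.2, -4.6, -2.0]
opening: 0.3
finger_force: 2.7
```

>>> carry_out(plan="1 -0.2 0 0 0 0.8 255;0 0 0 0 0 0 255")

```text
time: 10.15
eef_pos: [494.5, -148.2, 75.4]
eef_rot: [0.001, 0.6, 0.8, -0.001]
wrist_force: [0.6, -6.6, -2.3]
opening: 0.2
finger_force: 3.3
```

>>> carry_out(plan="1 -0.2 0 0 0 0.8 255;0 0 0 0 0 0 255")

```text
time: 10.35
eef_pos: [494.1, -147.7, 75.4]
eef_rot: [0.001, 0.606, 0.795, -0.001]
wrist_force: [0.4, -6.7, -3.2]
opening: -0.3
finger_force: 3.8
```

The push rises steadily past 7 N, which is the far wall. Releasing straight back, then lifting.

>>> carry_out(plan="-3 0 0 0 0 0 255;-5 0 0 0 0 0 255;-8 0 0 0 0 0 255;-8 0 -5 0 0 0 255;0 0 -20 0 0 0 255;0 0 -30 0 0 0 255;0 0 -30 0 0 0 255;0 0 0 0 0 0 255")

```text
time: 11.15
eef_pos: [503.2, -170.3, 164.9]
eef_rot: [0.004, 0.606, 0.796, 0.002]
wrist_force: [0.9, -0.5, 0.3]
opening: 0.0
finger_force: 0.0
```

```bash
python3 - <<'E'
from h import *
print(env.observe()["wrist_force"].round(1),env.observe()["joint_pos"].round(2))
d=env.snapshot("scene");print(blobs(d,(0,150,90),(8,255,255),B["scene"])[1])
t=env.snapshot("top")
for q in(d,t):
  n="scene" if q is d else "top"
  for c,s in blobs(q,(20,120,120),(35,255,255),B[n])[1]: print(c,s,onz(q,c,69).round(1))
E
```

```text
[ 0.9 -0.5  0.3] [-0.33  0.3  -0.26  1.    0.    0.97]
[(array([290.3, 207.3]), array([288, 200,   5,  15,  58], dtype=int32))]
[255.  197.4] [251 194   9   8  61] [489.9 -22.7  69. ]
[312.6 218.4] [312 217   3   3   5] [ 478.  -204.9   69. ]
[306.6 221.7] [305 220   4   4   7] [ 459.7 -192.9   69. ]
[299.5 223.3] [299 222   2   4   6] [ 446.4 -176.3   69. ]
[318.9 132.1] [313 130  12   7  30] [ 712.6 -263.    69. ]
[314.  140.2] [313 139   3   3   4] [ 679.9 -241.1   69. ]
[317.2 144.6] [315 143   5   4  10] [ 661.3 -252.2   69. ]
[319.  152.8] [315 150  10   7  22] [ 627.7 -256.6   69. ]
[320.9 160.5] [320 158   3   6  11] [ 596.3 -261.6   69. ]
[321.8 165. ] [320 164   4   3   5] [ 578.1 -263.7   69. ]
[259.6 189.4] [256 186   8   8  52] [492.6 -19.3  69. ]
```

>>> carry_out(plan="25 5 0 0 0 0 255;30 6 0 0 0 0 255;30 6 0 0 0 0 255;30 6 0 0 0 0 255;22.5 4 0 0 0 0 255;10 1.6 0 0 0 0 255;0 0 0 0 0 0 255")

```text
time: 11.95
eef_pos: [487.4, -18.5, 159.4]
eef_rot: [-0.001, 0.605, 0.796, -0.001]
wrist_force: [0.2, -0.2, -0.2]
opening: -0.2
finger_force: 0.0
```

>>> carry_out(plan="0 0 25 0 0 0 255;0 0 25 0 0 0 255;0 0 17 0 0 0 255;0 0 8 0 0 0 255;0 0 5 0 0 0 255;0 0 0 0 0 0 255")

```text
time: 12.55
eef_pos: [488.3, -19.8, 80.0]
eef_rot: [-0.0, 0.606, 0.796, -0.0]
wrist_force: [-0.4, -0.6, -0.0]
opening: 0.1
finger_force: 0.0
```

```bash
python3 - <<'E'
from h import *
d=env.snapshot("scene");shot(d,(225,130,325,240),"pics/f.png",5)
E
```

```text
(no output)
```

View pics/f.png

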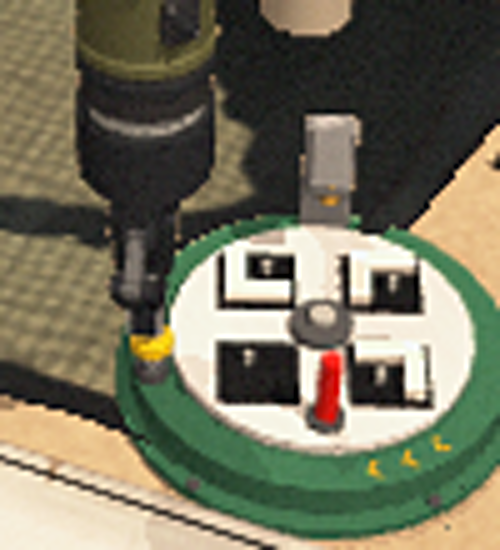

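The fingertip sits just over the yellow plunger (crop 152,345). Pressing down now.

>>> carry_out(plan="0 2 4 0 0 0 255;0 0 3 0 0 0 255;0 0 2 0 0 0 255;0 0 2 0 0 0 255;0 0 2 0 0 0 255;0 0 0 0 0 0 255")

```text
time: 13.2
eef_pos: [490.5, -18.7, 67.3]
eef_rot: [0.0, 0.605, 0.796, 0.0]
wrist_force: [0.7, -0.4, 1.6]
opening: 0.1
finger_force: 0.6
```

>>> carry_out(plan="0 0 2 0 0 0 255;0 0 2 0 0 0 255;0 0 0 0 0 0 255")

```text
time: 13.5
eef_pos: [490.4, -18.7, 63.1]
eef_rot: [0.0, 0.605, 0.796, 0.0]
wrist_force: [-0.0, -0.3, 0.3]
opening: 0.0
finger_force: 0.7
```

>>> carry_out(plan="0 0 2 0 0 0 255;0 0 1.5 0 0 0 255;0 0 1 0 0 0 255;0 0 0 0 0 0 255")

```text
time: 13.9
eef_pos: [490.4, -18.7, 58.7]
eef_rot: [0.0, 0.605, 0.796, 0.0]
wrist_force: [1.7, 0.5, 2.4]
opening: 0.0
finger_force: 1.0
```

Looking for the hard stop.

>>> carry_out(plan="0 0 1 0 0 0 255;0 0 1 0 0 0 255;0 0 0 0 0 0 255")

```text
time: 14.2
eef_pos: [490.6, -18.7, 58.0]
eef_rot: [0.0, 0.605, 0.796, 0.0]
wrist_force: [-3.6, -0.1, 11.6]
opening: -0.0
finger_force: 6.1
```

>>> carry_out(plan="0 0 1 0 0 0 255;0 0 0 0 0 0 255")

```text
time: 14.4
eef_pos: [490.6, -18.7, 57.6]
eef_rot: [0.001, 0.605, 0.796, 0.0]
wrist_force: [-2.5, 0.1, 18.1]
opening: 0.3
finger_force: 9.0
```

>>> carry_out(plan="0 0 -5 0 0 0 255;0 0 -15 0 0 0 255;0 0 -30 0 0 0 255;0 0 -30 0 0 0 255;0 0 -30 0 0 0 255;-20 -30 0 0 0 0 255;-20 -30 0 0 0 0 255;0 0 0 0 0 0 255")

```text
time: 15.2
eef_pos: [439.1, -75.0, 165.2]
eef_rot: [-0.002, 0.607, 0.795, -0.002]
wrist_force: [0.4, 0.0, 0.2]
opening: -0.2
finger_force: 0.0
```

```bash
python3 - <<'E'
from h import *
print(env.observe()["wrist_force"].round(1))
d=env.snapshot("scene");shot(d,(225,130,345,240),"pics/g.png",5)
print(blobs(d,(0,150,90),(8,255,255),B["scene"])[1],blobs(d,(20,120,120),(35,255,255),(240,180,270,215))[1])
for z in (71,66,59): print(z,px(d,np.array([491.5,-20.5,z])))
E
```

```text
[0.4 0.  0.2]
[(array([290.3, 207.3]), array([288, 200,   5,  15,  58], dtype=int32))] [(array([254.9, 200.4]), array([251, 197,   9,   8,  62], dtype=int32))]
71 [254.53593513 196.3828418 ]
66 [254.53733488 197.53394553]
59 [254.53927873 199.13251948]
```

View pics/g.png

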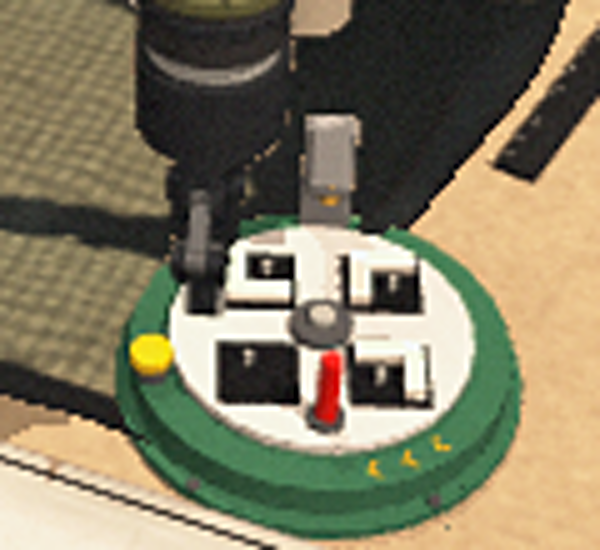

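The plunger (crop 151,354) is 3 px lower, which matches the full 12 mm. The post hasn't moved since release and the arm is clear.

```bash
python3 -c "
from workcell import env
print(env.job_done())"
```

```text
the job is handed in; nothing more can be done
None
```

The table is in the next detent and the lock plunger is pressed to its hard stop. The table was pushed with at most about 8 N, and the job was handed in at about 15 s with the arm clear; `job_done` gave no verdict.

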